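Tip the tube rack over and push it home in its nest

ROBOT

A 7-joint arm with a two-finger parallel gripper is mounted at the origin on a cart in front of the work surface, level with it; the furniture and walls round the work are solid. World frame = base frame: x ahead of the robot, y to its left, z up, the work surface at z = 0. Lengths are in m, angles in rad, forces in N, time in s.
With the tool pointing down it reaches from about 0.425 to 0.95 m from the base axis. Payload 4.7 kg.
Tool frame: the origin (TCP) lies at the very end of the fingers, on their centre line; the grasp point (between the pads) lies 19 mm behind it; z points along the fingers, y is the line along which they close (so a half turn about z gives the same grasp; the last joint's range is limited). The gripper opens to 87 mm and grips with 3 to 60 N. Pads are 19 mm wide; open, the fingers measure 117 mm over their backs; the gripper's body (75 mm by 190 mm) begins 51 mm behind the grasp point.
Start: joints at [-1.298, 0.469, -0.049, 1.532, 0.024, 1.141, -0.082], TCP at [0.201, 0.645, 0.223] pointing down, gripper open.
Joint ranges: [-2.59, 2.59], [-0.33, 1.99], [-1.39, 1.29], [0.1, 2.45], [-1.04, 4.18], [0.21, 1.99], [-2.66, 2.66]. Speed limits (rad/s): [2.57, 2.57, 3.14, 3.14, 3.14, 3.14, 3.14].

INTERFACE

Orientations are given as a unit quaternion [x, y, z, w].
In Python, from rig import ctrl, vision gives the robot as it stands (ctrl), with the cameras (vision).
- The arm moves only by the shell command python3 inch.py 'ROWS'. ROWS is a JSON list that holds a single list of rows (three levels of brackets), with 1 to 10 rows, each of 7 numbers: dx, dy, dz in m, then a rotation vector rx, ry, rz in rad, then the finger opening in m; each row is the pose to reach, as a shift and turn from the pose commanded when the command began, along the tool's axes at that moment; what a row does not reach only later rows make up. A row lasts 1/12 s, in which the tool goes at most 0.0417 m and 0.125 rad, less where a joint would pass 70% of its speed; a pose out of reach is approached as far as the arm can. The fingers move at their own pace and stop on an object; the grip force is fixed at half the most. Time passes only in rows, so rows that do not move let the fingers close. It prints the time, the measured TCP pose, the force, the opening and the grip force at its end. Input that does not fit is refused with a message, and nothing moves.
- ctrl.observe(): the state, without advancing time (a new reading comes with each control period).
- vision.capture(name): name is "side" or "top"; returns the picture (480x640x3 uint8, red, green, blue); there is no depth.
- vision.get_calibration(name): a dict with "vfov" (degrees; the focal length in pixels is half the picture's height over the tangent of half this angle, whatever the lens; pixels are square), "cx", "cy" (the principal point, pixels), "dist_coeffs" ([k1, k2, p1, p2, k3] as OpenCV has them; the pictures are not rectified), "origin" and "attitude" of the camera in the world. Camera axes: x right, y up, looking along -z (the intrinsics and any distortion apply to the point x, -y, -z); pixel columns grow to the right and rows downward; lengths in m; the calibration is good to about 2 mm. A picture is of the moment at which its call begins. get_calibration takes no time and is no camera call.
- ctrl.finish_job(): hands the job in; it is judged then, once.
The state is a dict: "t": time; "q": joint angles; "dq": joint speeds; "joint_torque": joint torques, N m; "tcp_pos": TCP position; "tool_rot": TCP orientation; "wrist_force": force on the tool from outside, world axes, zero at the start; "torque": the same for the moment, N m; "width": finger opening in m; "grip_force": force on a finger pad.
Only numpy, scipy, OpenCV 4.12 (cv2) and the standard library are available. Lean on these libraries where they do the work, as an engineer would, in place of code of your own. Each camera call takes 0.05 s, during which the arm holds its last target. There are 200 camera calls.

TASK

The white four-way tube rack stands on its narrow side. Tip it over toward the metal nest so that it lies flat with its wide holes facing up, ready for the centrifuge tubes, then push it along the bench into the nest until it is fully home against the back stop and both spring catches have come out again behind it. Only push it, never lift the rack off the bench, and leave the small capped bottle and the open jar undisturbed.

Things in the scene. Friction and masses are not known exactly. Their poses are not given: they have to be found in the camera images.
- rack: White plastic four-way tube rack, a loose block of 0.15 to 0.3 kg. It starts standing on a long narrow side: 50 mm thick (x), 150 mm long (y), 84 mm high (z). Origin: centre of its underside as it starts. Tipped over toward the nest, its x axis points straight down and its z axis into the nest; it is then 50 mm high and 84 mm deep
- rack_center (a point): centre of the rack block; when the rack is home it stands over the nest's origin, 25 mm above the bench. For touching, every face of the rack is a plain flat face (the holes let no finger in)
- wide_face (a point): centre of the rack's -x face (150 x 84 mm) with ten wide 18 mm holes in two rows of five; at the start it looks away from the nest, roughly at the robot. The other large face has 32 small 10 mm holes, the narrow faces a row of 13 mm holes. Pushed 65 mm up or higher, the rack tips about its far lower edge; its top passes the balance after about 45 mm and it falls over by itself
- rack_edge0 (a point): long edge of the rack, middle of its length; used to tell whether the rack has left the bench. As it starts: lower, wide-hole side
- rack_edge1 (a point): long edge of the rack, middle of its length; used to tell whether the rack has left the bench. As it starts: lower, small-hole side
- rack_edge2 (a point): long edge of the rack, middle of its length; used to tell whether the rack has left the bench. As it starts: upper, small-hole side
- rack_edge3 (a point): long edge of the rack, middle of its length; used to tell whether the rack has left the bench. As it starts: upper, wide-hole side
- nest: Aluminium rack nest screwed to the bench: a U of rails 24 mm high, open toward the robot, no floor plate. Origin: on the bench at the middle of the flat rack's place; x points into the nest, y to its left. Side rails' inner faces at y = +-79.5 mm (4.5 mm play each side of the rack), from x = -72 to +46 mm (26 mm high at the catches, x < -42 mm); feet out to y = +-105 mm
- nest_mouth (a point): middle of the nest's mouth, on the bench, 90 mm before the nest's origin: flared lips, 24 mm high, narrow from 173 mm apart here to 159 mm, 19 mm further in. The rack starts about 0.22 m before the nest's origin, square to it within 0.1 rad and within 12 mm sideways; tipped over, it lands in front of the lips
- nest_stop (a point): middle of the inner face of the nest's back stop (24 mm high), 42 mm beyond the nest's origin, 12 mm above the bench: the rack's leading face touches here when home
- catch_left (a joint): spring catch in the nest's left (+y) rail: a pair of bent steel wires hinged at their front end; 0 = fully out, up to 0.6 rad folded in. They lie 43 to 74 mm before the nest's origin, nose at 48 mm, 6 to 20 mm high, and stand 11 mm in from the rail. The rack's ends fold both catches in (5 to 15 N of push in all, with friction); they spring out behind its rear edge when it is home
- catch_right (a joint): the same on the right (-y) side
- reagent_small: small white reagent bottle with a black cap, 49 mm wide, 95 mm high, loose, to one side of the rack; origin at the centre of its underside, z up. Leave it alone
- jar_spare: small open glass jar, 60 mm wide, 85 mm high, loose, to the other side of the rack (bottle and jar may change places); origin at the centre of its underside, z up. Leave it alone

How it is judged:
By the outcome, as a careful person would: the job done as asked, in the order asked, and still so for the second after the job is handed in, with the robot touching nothing.
It also fails if it takes over 61 s, if anything falls off the work surface, if the arm or the gripper's body presses on something with over 40 N, if the wrist force passes 120 N, or if a joint passes its speed limit or range.

## Working session

There is one attempt and no reset: what is moved stays moved. The work goes in short steps, Python scripts to look and compute and a shell command to move; the robot and the scene stay as the last step left them, time stands still between calls to the robot, and variables do not carry over. Pictures are saved under pics/ and viewed, at most 10 in all, crops included, and the job is handed in when it is done.

```bash
ls; mkdir -p pics
python3 - <<'E'
from rig import ctrl, vision
import cv2
for n in("side","top"):
    im=vision.capture(n); cv2.imwrite(f"pics/{n}0.png",im[:,:,::-1]); print(n,vision.get_calibration(n))
s=ctrl.observe(); print(s['t'],s['tcp_pos'],s['tool_rot'],s['width'])
E
```

```text
inch.py
pics
rig.py
side {'vfov': 55.82838686584549, 'cx': 321.8843892532015, 'cy': 238.2373637932909, 'dist_coeffs': array([-0.06718562,  0.        ,  0.        ,  0.        ,  0.        ]), 'origin': array([ 0.48817735, -0.74006851,  0.50930481]), 'attitude': array([ 0.49595692, -0.0403259 , -0.05292341,  0.86579424])}
top {'vfov': 42.416693530857266, 'cx': 328.687061115997, 'cy': 242.33942216525804, 'dist_coeffs': array([-0.21748966,  0.        ,  0.        ,  0.        ,  0.        ]), 'origin': array([4.25374234e-01, 1.09331319e-03, 1.35097644e+00]), 'attitude': array([-0.03823479,  0.04955816,  0.71009035, -0.70132289])}
0.1 [0.20045694 0.6439725  0.22159045] [ 1.50286664e-01  9.88642037e-01 -9.11038983e-04 -1.08328105e-04] 0.086906057734435
```

View pics/side0.png

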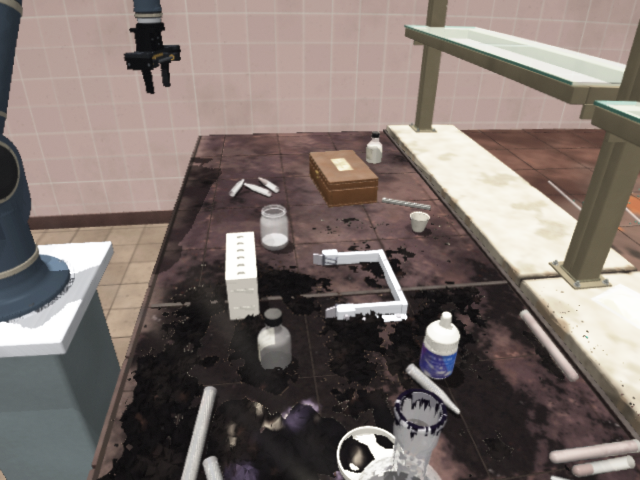

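View pics/top0.png

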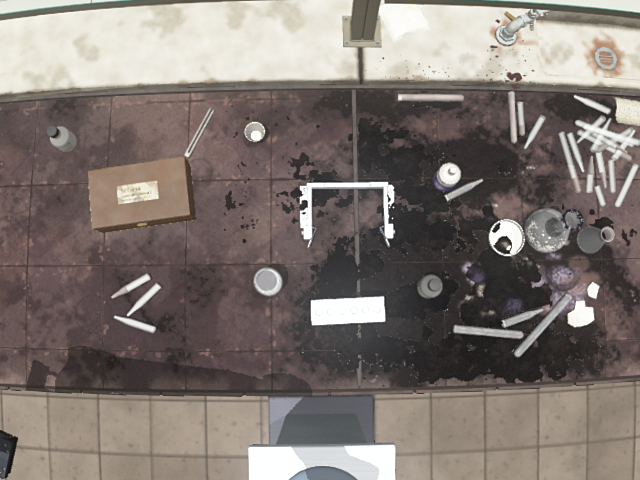

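The side view shows the rack standing at about (241,275), the nest U at (365,285) with its mouth toward the robot, the jar at (274,228) and the bottle at (274,340). In the top view the rack top is near (348,310), the nest spans cols 305–393 and rows 183–245, the jar is at (268,281) and the bottle at (430,287).

```bash
cat > h.py <<'E'
import numpy as np,cv2
from rig import ctrl, vision
from scipy.spatial.transform import Rotation as R
def ray(n,uv):
    c=vision.get_calibration(n); f=240/np.tan(np.radians(c['vfov'])/2)
    K=np.array([[f,0,c['cx']],[0,f,c['cy']],[0,0,1]])
    p=cv2.undistortPoints(np.array(uv,float).reshape(-1,1,2),K,c['dist_coeffs'])[:,0]
    d=np.c_[p[:,0],-p[:,1],-np.ones(len(p))]
    return c['origin'],R.from_quat(c['attitude']).apply(d)
def plane(n,uv,z):
    o,d=ray(n,uv); return o+d*((z-o[2])/d[:,2])[:,None]
def tri(a,b):
    o1,d1=ray('top',[a]);o2,d2=ray('side',[b]);d1=d1[0];d2=d2[0]
    s=np.linalg.lstsq(np.c_[d1,-d2],o2-o1,rcond=None)[0]
    p,q=o1+s[0]*d1,o2+s[1]*d2
    return (p+q)/2,np.linalg.norm(p-q)
E
python3 - <<'E'
from h import *
im=cv2.imread('pics/top0.png')
sub=im[285:340,295:400]; m=(sub.min(2)>170).astype(np.uint8)
cs=max(cv2.findContours(m,0,1)[0],key=cv2.contourArea)+np.array([295,285])
r=cv2.minAreaRect(cs); b=cv2.boxPoints(r); print(r); 
P=plane('top',b,.084); print(b,P.round(4))
for i in range(2):print(np.linalg.norm(P[i]-P[i+1]))
c=cv2.resize(im[170:335,250:450],None,fx=4,fy=4,interpolation=cv2.INTER_CUBIC); cv2.imwrite('pics/c_top.png',c[:600,:800])
s=cv2.imread('pics/side0.png')
c=cv2.resize(s[225:375,215:415],None,fx=4,fy=4,interpolation=cv2.INTER_CUBIC); cv2.imwrite('pics/c_side.png',c)
E
```

```text
((347.32769775390625, 310.3984375), (25.460739135742188, 73.60871124267578), 86.8201675415039)
[[309.87387 299.7292 ]
 [383.36923 295.64612]
 [384.78152 321.0677 ]
 [311.28616 325.15076]] [[ 0.4657  0.0197  0.084 ]
 [ 0.472  -0.131   0.084 ]
 [ 0.4199 -0.1329  0.084 ]
 [ 0.4138  0.0174  0.084 ]]
0.15092254598594954
0.0521383279569919
```

View pics/c_top.png

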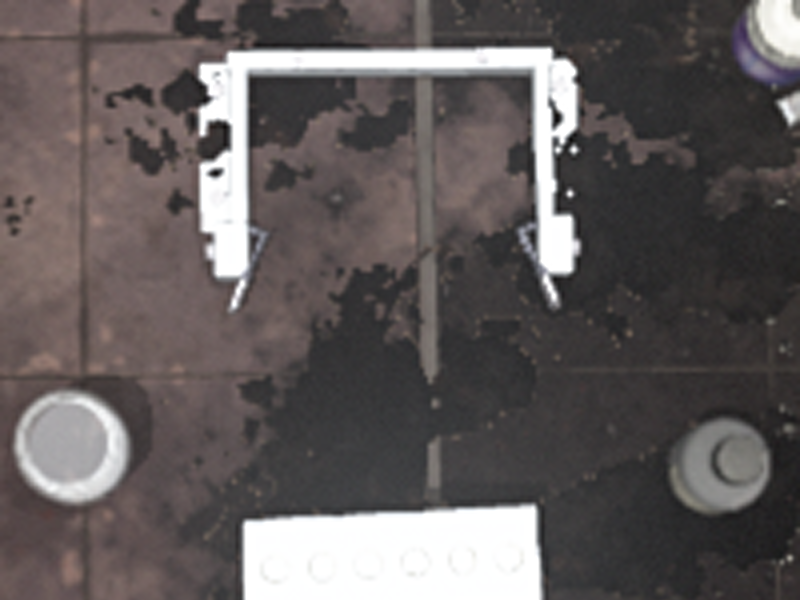

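View pics/c_side.png

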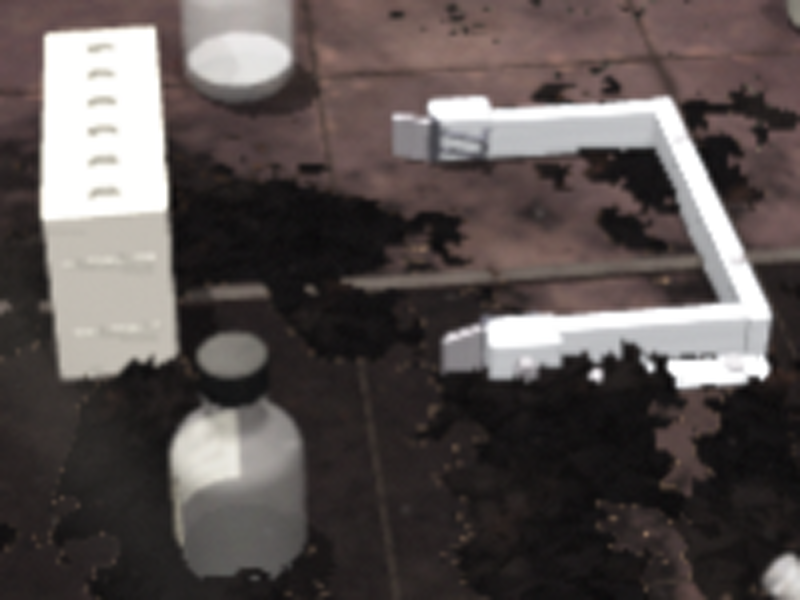

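Top crop: nest inner back corners are at (312,188) and (384,188), and rail fronts at (312,239) and (385,239). Side crop: rack top corners are at (226,279), (257,277), (226,234) and (254,232), and nest inner back corners at about (379,252) and (399,300).

Run:
```python
from h import *
T=lambda x,y:(x/4+250-.4,y/4+170-.4); S=lambda x,y:(x/4+215-.4,y/4+225-.4)
# top-view rack corners: near-left etc.
for nm,a,b in [('rack nearR',(384.8,321.1),S(45,217)),('rack farR',(383.4,295.6),S(167,207)),('rack nearL',(311.3,325.2),S(45,35)),('rack farL',(309.9,299.7),S(155,28)),
 ('nest backL',T(247,72),S(655,108)),('nest backR',T(535,72),S(737,300)),('lipL',T(232,310),S(393,115)),('lipR',T(558,307),S(443,335))]:
    p,e=tri(a,b); print(nm,p.round(4),round(e,4))
print('nest z=.024 BL,BR,FL,FR,lipL,lipR',plane('top',[T(247,72),T(535,72),T(247,275),T(540,275),T(232,310),T(558,307)],.024).round(4))
print('jar top',plane('top',[T(72,447)],.085),'bottle cap',plane('top',[T(741,459)],.095))
print('jar base(side)',plane('side',[S(238,70)],0.0),'bottle base',plane('side',[S(240,555)],0.0))
# ends of nest by rails' inner faces via mask
```

```text
rack nearR [ 0.4202 -0.1329  0.0842] 0.0008
rack farR [ 0.4707 -0.1311  0.0845] 0.0027
rack nearL [0.4135 0.0174 0.0835] 0.0005
rack farL [0.4653 0.0197 0.0831] 0.001
nest backL [0.7122 0.015  0.0249] 0.0004
nest backR [ 0.7105 -0.1429  0.0253] 0.0001
lipL [0.5805 0.0244 0.0236] 0.0013
lipR [ 0.5806 -0.1521  0.0253] 0.0
nest z=.024 BL,BR,FL,FR,lipL,lipR [[ 0.7122  0.015   0.024 ]
 [ 0.7108 -0.143   0.024 ]
 [ 0.6001  0.0161  0.024 ]
 [ 0.5983 -0.1428  0.024 ]
 [ 0.5811  0.0244  0.024 ]
 [ 0.5807 -0.1522  0.024 ]]
jar top [[0.50420812 0.10602765 0.085     ]] bottle cap [[ 0.49282066 -0.23661527  0.095     ]]
jar base(side) [[0.50527562 0.11617959 0.        ]] bottle base [[ 0.49084185 -0.24280766  0.        ]]
```

```bash
cat >> h.py <<'E'
def delta(p,yaw,tilt=0,prev=None):
    """tool-axes shift/turn; yaw of tool y from world y; tilt>0 swings fingertips toward robot"""
    s=ctrl.observe()
    A,p0=prev or (R.from_quat(s['tool_rot']),s['tcp_pos'])
    B=R.from_euler('z',yaw)*R.from_euler('y',tilt)*R.from_matrix(np.diag([-1.,1,-1]))
    print('row',A.inv().apply(np.array(p)-p0).round(4),(A.inv()*B).as_rotvec().round(3))
E
python3 - <<'E'
from h import *
delta([.5,.28,.24],.0445); delta([.40,-.06,.2],.0445)
E
```

```text
row [-0.3942 -0.2586 -0.0179] [-0.002 -0.    -0.346]
row [-0.3997 -0.6128  0.0227] [-0.002 -0.    -0.346]
```

```bash
R='' ; python3 inch.py '[[[-0.04,-0.026,0,0,0,-0.1,0.087],[-0.08,-0.052,0,0,0,-0.2,0.087],[-0.12,-0.08,-0.01,0,0,-0.3,0.087],[-0.155,-0.105,-0.018,0,0,-0.346,0.087],[-0.19,-0.13,-0.018,0,0,-0.346,0.087],[-0.22,-0.155,-0.018,0,0,-0.346,0.087],[-0.25,-0.18,-0.018,0,0,-0.346,0.087],[-0.285,-0.205,-0.018,0,0,-0.346,0.087],[-0.32,-0.23,-0.018,0,0,-0.346,0.087],[-0.35,-0.25,-0.018,0,0,-0.346,0.087]]]'
python3 - <<'E'
from h import *
delta([.40,-.06,.2],.0445)
E
```

```text
t: 0.93
tcp_pos: [0.4517, 0.3114, 0.2404]
tool_rot: [-0.022, 1.0, -0.0, -0.0]
wrist_force: [0.9, 0.9, -0.6]
width: 0.087
grip_force: 0.0
row [ 0.0681 -0.3688  0.0405] [-0. -0. -0.]
```

```bash
python3 inch.py '[[[0,-0.04,0,0,0,0,0.087],[0,-0.08,0,0,0,0,0.087],[0,-0.12,0,0,0,0,0.087],[0.01,-0.16,0,0,0,0,0.087],[0.02,-0.2,0.01,0,0,0,0.087],[0.03,-0.24,0.02,0,0,0,0.087],[0.045,-0.28,0.03,0,0,0,0.087],[0.06,-0.32,0.04,0,0,0,0.087],[0.068,-0.36,0.04,0,0,0,0.087],[0.068,-0.369,0.04,0,0,0,0.087]]]'
python3 - <<'E'
from h import *
delta([.398,-.0577,.2],.0445);delta([.398,-.0577,.077],.0445)
E
```

```text
t: 1.77
tcp_pos: [0.3964, -0.0633, 0.1997]
tool_rot: [-0.018, 1.0, -0.0, -0.001]
wrist_force: [0.5, 0.8, 0.0]
width: 0.0867
grip_force: 0.0
row [-0.0018  0.0055 -0.0003] [-0.001 -0.003 -0.008]
row [-0.0021  0.0056  0.1227] [-0.001 -0.003 -0.008]
```

```bash
python3 inch.py '[[[0.003,0.005,0.03,0,0,-0.008,0.087],[0.003,0.005,0.06,0,0,-0.008,0.087],[0.003,0.005,0.09,0,0,-0.008,0.087],[0.003,0.005,0.09,0,0,-0.008,0.087]]]'
```

```text
t: 2.1
tcp_pos: [0.3921, -0.0532, 0.1065]
tool_rot: [-0.026, 1.0, -0.0, -0.005]
wrist_force: [-0.8, 0.3, -0.2]
width: 0.0865
grip_force: 0.0
```

```bash
python3 inch.py '[[[0,-0.003,0.015,0,0,0,0.087],[0,-0.004,0.03,0,0,0,0.087],[0,-0.004,0.03,0,0,0,0.087]]]'
python3 - <<'E'
from h import *
im=vision.capture('side'); cv2.imwrite('pics/s1.png',im[150:400,100:400,::-1].repeat(2,0).repeat(2,1))
delta([.398,-.0577,.077],.0445)
E
```

```text
t: 2.35
tcp_pos: [0.3955, -0.0573, 0.0797]
tool_rot: [-0.026, 1.0, -0.0, -0.002]
wrist_force: [-0.6, -0.3, 0.2]
width: 0.0868
grip_force: 0.0
row [-0.0018 -0.0006  0.0037] [ 0.    -0.002  0.007]
```

View pics/s1.png

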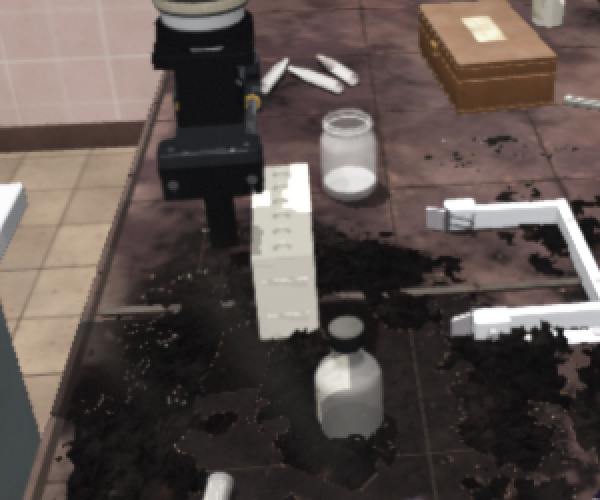

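The fingers stand behind the rack, at crop (222,225), clear of the bottle and jar, and the rack is still upright. Next I push slowly.

```bash
python3 inch.py '[[[-0.004,0,0.005,0,0,0,0.087],[-0.01,0,0.006,0,0,0,0.087],[-0.016,0,0.006,0,0,0,0.087],[-0.022,0,0.006,0,0,0,0.087],[-0.028,0,0.006,0,0,0,0.087],[-0.034,0,0.006,0,0,0,0.087]]]'
python3 - <<'E'
from h import *
im=vision.capture('side'); cv2.imwrite('pics/s2.png',im[150:400,100:400,::-1].repeat(2,0).repeat(2,1))
E
```

```text
t: 2.9
tcp_pos: [0.4317, -0.0553, 0.0749]
tool_rot: [-0.026, 1.0, 0.0, 0.0]
wrist_force: [-0.9, -0.7, 0.6]
width: 0.0867
grip_force: 0.3
```

View pics/s2.png

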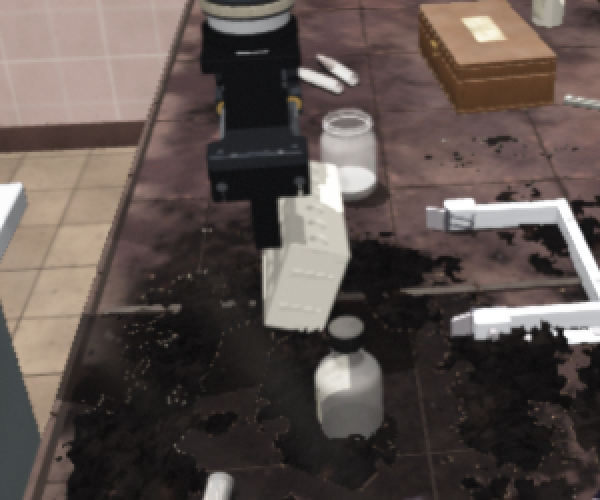

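The rack is tipping cleanly about its far lower edge, with its lower corner at crop (328,328). I continue the push.

```bash
python3 inch.py '[[[-0.006,0,0,0,0,0,0.087],[-0.012,0,0,0,0,0,0.087],[-0.018,0,0,0,0,0,0.087],[-0.024,0,0,0,0,0,0.087],[-0.03,0,0,0,0,0,0.087],[-0.032,0,0,0,0,0,0.087],[-0.032,0,0,0,0,0,0.087],[-0.02,0,0,0,0,0,0.087],[0,0,-0.01,0,0,0,0.087],[0.015,0,-0.02,0,0,0,0.087]]]'
python3 - <<'E'
from h import *
im=vision.capture('side'); cv2.imwrite('pics/s3.png',im[:,:,::-1])
im=vision.capture('top'); cv2.imwrite('pics/t3.png',im[:,:,::-1])
cv2.imwrite('pics/c3.png',np.vstack([cv2.resize(im[180:330,240:460,::-1],None,fx=2,fy=2),cv2.resize(cv2.imread('pics/s3.png')[225:375,180:400],None,fx=2,fy=2)]))
print(ctrl.observe()['tcp_pos'])
E
```

```text
t: 3.78
tcp_pos: [0.4133, -0.0563, 0.094]
tool_rot: [-0.026, 1.0, 0.0, -0.002]
wrist_force: [-0.1, -0.9, 0.7]
width: 0.0872
grip_force: 0.0
[ 0.41338982 -0.05644166  0.09504482]
```

View pics/c3.png

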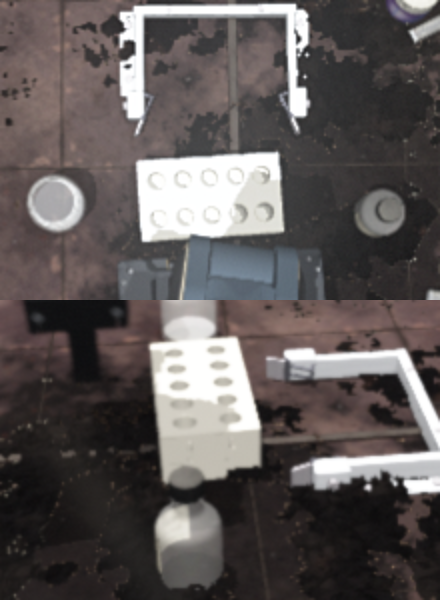

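The rack lies flat, wide holes up. In the crop its leading edge runs (138,159) to (279,152) and its near-left corner is at (143,241). Now I measure it.

```bash
cat >> h.py <<'E'
def rack(im,rows=(185,310)):
    m=(im.min(2)>165).astype(np.uint8); m[:rows[0]]=0;m[rows[1]:]=0;m[:,:295]=0;m[:,400:]=0
    c=max(cv2.findContours(cv2.morphologyEx(m,cv2.MORPH_OPEN,np.ones((5,5))),0,1)[0],key=cv2.contourArea)
    return c[:,0]
E
python3 - <<'E'
from h import *
im=cv2.imread('pics/t3.png'); c=rack(im)
# leading (upper) edge & left & right edges: fit lines
top=np.array([[x,c[c[:,0]==x][:,1].min()-.5] for x in range(c[:,0].min()+5,c[:,0].max()-5) if (c[:,0]==x).any()])
P=plane('top',top,.05); k,b=np.polyfit(P[:,1],P[:,0],1); print('lead yaw',-np.arctan(k),'x at y=-.06',k*-.06+b)
for n,f in(('L',min),('R',max)):
    e=np.array([[f(c[c[:,1]==y][:,0])+(.5 if n=='R' else -.5),y] for y in range(262,290) if (c[:,1]==y).any()]); Q=plane('top',e,.05)
    k,b=np.polyfit(Q[:,0],Q[:,1],1); print(n,'slope',k,'y at x=.51',k*.51+b)
E
```

```text
lead yaw 0.05257316546559867 x at y=-.06 0.5554801001956393
L slope 0.06495295552358496 y at x=.51 0.02186835883898751
R slope -0.12141728515501989 y at x=.51 -0.12537930173738038
```

Run:
```python
from h import *
delta([.415,-.056,.16],-.005); delta([.528,.048,.16],-.005);delta([.528,.048,.04],-.005)
```

```text
row [-0.0016  0.0004 -0.065 ] [ 0.001 -0.001  0.056]
row [-0.1198  0.0985 -0.0649] [ 0.001 -0.001  0.056]
row [-0.1198  0.0984  0.0551] [ 0.001 -0.001  0.056]
```

```bash
python3 inch.py '[[[0,0,-0.035,0,0,0.056,0],[0,0,-0.065,0,0,0.056,0],[-0.03,0.025,-0.065,0,0,0.056,0],[-0.06,0.05,-0.065,0,0,0.056,0],[-0.09,0.075,-0.065,0,0,0.056,0],[-0.12,0.0985,-0.065,0,0,0.056,0],[-0.12,0.0985,-0.065,0,0,0.056,0],[-0.12,0.0985,-0.065,0,0,0.056,0],[-0.12,0.0985,-0.065,0,0,0.056,0]]]'
python3 - <<'E'
from h import *
delta([.528,.048,.042],-.005)
E
```

```text
t: 4.63
tcp_pos: [0.5298, 0.048, 0.1587]
tool_rot: [0.002, 1.0, -0.0, -0.001]
wrist_force: [-0.2, -0.2, -0.8]
width: 0.0348
grip_force: 0.0
row [1.600e-03 1.000e-04 1.167e-01] [-0.001 -0.002  0.001]
```

```bash
python3 inch.py '[[[0,0,0,0,0,0,0],[0,0,0,0,0,0,0],[0,0,0,0,0,0,0],[0,0,0,0,0,0,0],[0,0,0,0,0,0,0],[0,0,0.03,0,0,0,0],[0,0,0.06,0,0,0,0],[0,0,0.09,0,0,0,0],[0,0,0.114,0,0,0,0],[0,0,0.117,0,0,0,0]]]'
python3 - <<'E'
from h import *
im=vision.capture('side'); cv2.imwrite('pics/s4.png',cv2.resize(im[175:375,190:410,::-1],None,fx=2,fy=2))
E
```

```text
t: 5.47
tcp_pos: [0.527, 0.048, 0.0388]
tool_rot: [0.002, 1.0, -0.001, -0.004]
wrist_force: [0.0, -0.4, 0.2]
width: 0.0003
grip_force: 0.0
```

View pics/s4.png

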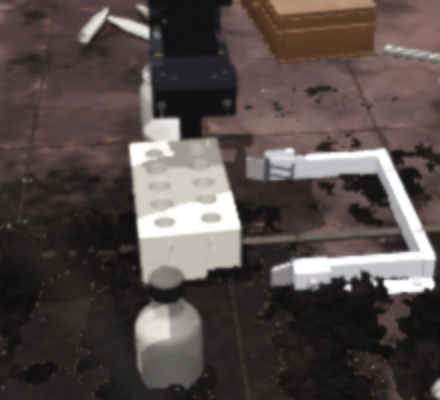

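The closed fingers are between the rack's left end and the jar, at crop (190,125), touching neither. I nudge the rack to the right.

```bash
python3 inch.py '[[[0,-0.004,0,0,0,0,0],[0,-0.008,0,0,0,0,0],[0,-0.011,0,0,0,0,0],[0,-0.014,0,0,0,0,0],[0,-0.017,0,0,0,0,0],[0,-0.019,0,0,0,0,0],[0,-0.019,0,0,0,0,0],[0,-0.008,0,0,0,0,0],[0,0,0,0,0,0,0],[0,0,-0.03,0,0,0,0.0]]]'
cat > m.py <<'E'
from h import *
import sys
# side view: rack top face corners -> z=.05 plane; save for measure
im=vision.capture('side')[:,:,::-1]; cv2.imwrite('pics/ms.png',im); t=vision.capture('top')[:,:,::-1]; cv2.imwrite('pics/mt.png',t)
c=rack(t)
xs=range(c[:,0].min()+6,c[:,0].max()-6)
top=np.array([[x,c[c[:,0]==x][:,1].min()-.5] for x in xs if (c[:,0]==x).any()],float)
P=plane('top',top,.05); k,b=np.polyfit(P[:,1],P[:,0],1)
r=P[:,0]-(k*P[:,1]+b); g=abs(r)<.003; k,b=np.polyfit(P[g,1],P[g,0],1)
print('lead yaw',-np.arctan(k),'x at y=-.064',k*-.064+b,'n',g.sum(),len(g))
y0=c[:,1].min()
for n,f in(('L',min),('R',max)):
    e=np.array([[f(c[c[:,1]==y][:,0])+(.5 if n=='R' else -.5),y] for y in range(y0+6,y0+16) if (c[:,1]==y).any()],float); Q=plane('top',e,.05); print(n,np.median(Q,0).round(4))
E
python3 m.py
```

```text
t: 6.35
tcp_pos: [0.5261, 0.0513, 0.0683]
tool_rot: [-0.0, 1.0, -0.0, -0.005]
wrist_force: [0.2, -0.4, -0.4]
width: 0.0004
grip_force: 0.0
lead yaw 0.6019720861154936 x at y=-.064 0.5343885482272797 n 5 56
L [ 0.5337 -0.0558  0.05  ]
R [ 0.5328 -0.1298  0.05  ]
```

```bash
python3 - <<'E'
from h import *
delta([.526,.051,.13],-.007);delta([.415,-.064,.13],-.007)
E
python3 inch.py '[[[0,0,-0.03,0,0,0,0.087],[0,0,-0.06,0,0,0,0.087],[0.03,-0.03,-0.06,0,0,0,0.087],[0.06,-0.06,-0.06,0,0,0,0.087],[0.09,-0.09,-0.06,0,0,0,0.087],[0.11,-0.115,-0.06,0,0,0,0.087],[0.11,-0.115,-0.06,0,0,0,0.087],[0.11,-0.115,-0.06,0,0,0,0.087]]]'
python3 m.py
```

```text
row [ 0.0063  0.0007 -0.0549] [0.002 0.006 0.006]
row [ 0.1171 -0.1145 -0.0557] [0.002 0.006 0.006]
t: 7.12
tcp_pos: [0.4187, -0.0667, 0.1325]
tool_rot: [0.003, 1.0, 0.0, -0.0]
wrist_force: [0.5, 0.6, -0.9]
width: 0.046
grip_force: 0.0
lead yaw 0.040878308290982136 x at y=-.064 0.5547934578377668 n 60 60
L [0.5347 0.0203 0.05  ]
R [ 0.533  -0.1297  0.05  ]
```

```bash
python3 - <<'E'
from h import *
delta([.53,.045,.13],-.005)
E
python3 inch.py '[[[0,0,0,0,0,0,0],[-0.03,0.03,0,0,0,0,0],[-0.06,0.06,0,0,0,0,0],[-0.09,0.09,0,0,0,0,0],[-0.111,0.111,0,0,0,0,0],[-0.111,0.111,0,0,0,0,0],[-0.111,0.111,0,0,0,0,0],[-0.111,0.111,0,0,0,0,0],[-0.111,0.111,0,0,0,0,0],[-0.111,0.111,0,0,0,0,0]]]'
python3 - <<'E'
from h import *
delta([.53,.045,.039],-.005)
E
```

```text
row [-0.1091  0.1104  0.0027] [0.    0.001 0.003]
t: 8.05
tcp_pos: [0.5305, 0.0435, 0.1324]
tool_rot: [0.003, 1.0, -0.0, -0.0]
wrist_force: [-0.4, -0.1, -0.5]
width: 0.0044
grip_force: 0.0
row [0.0005 0.0015 0.0934] [-0.    -0.001 -0.   ]
```

```bash
python3 inch.py '[[[0,0.002,0.03,0,0,0,0],[0,0.002,0.06,0,0,0,0],[0,0.002,0.09,0,0,0,0],[0,0.002,0.094,0,0,0,0],[0,0.002,0.094,0,0,0,0]]]'
python3 inch.py '[[[0,-0.006,0,0,0,0,0],[0,-0.012,0,0,0,0,0],[0,-0.016,0,0,0,0,0],[0,-0.02,0,0,0,0,0],[0,-0.0235,0,0,0,0,0],[0,-0.0245,0,0,0,0,0],[0,-0.0245,0,0,0,0,0]]]'
python3 inch.py '[[[0,0.01,0,0,0,0,0],[0,0.022,0,0,0,0,0],[0,0.022,-0.03,0,0,0,0],[0,0.022,-0.06,0,0,0,0],[0,0.022,-0.09,0,0,0,0.087],[0.03,-0.01,-0.09,0,0,0,0.087],[0.06,-0.04,-0.09,0,0,0,0.087],[0.09,-0.065,-0.09,0,0,0,0.087],[0.11,-0.085,-0.09,0,0,0,0.087],[0.11,-0.085,-0.09,0,0,0,0.087]]]'
python3 m.py
```

```text
t: 8.47
tcp_pos: [0.5295, 0.0455, 0.0374]
tool_rot: [0.002, 1.0, -0.0, -0.002]
wrist_force: [-0.5, -0.2, 1.0]
width: 0.0002
grip_force: 0.0
t: 9.05
tcp_pos: [0.5313, 0.0215, 0.0389]
tool_rot: [0.002, 1.0, 0.0, 0.0]
wrist_force: [0.1, 0.6, 0.1]
width: 0.0006
grip_force: 0.0
t: 9.88
tcp_pos: [0.4155, -0.0651, 0.128]
tool_rot: [0.005, 1.0, 0.0, -0.002]
wrist_force: [0.2, 0.3, 0.3]
width: 0.0327
grip_force: 0.0
lead yaw 0.01114135867778872 x at y=-.064 0.5520821400305038 n 59 59
L [0.5325 0.012  0.05  ]
R [ 0.5308 -0.1363  0.05  ]
```

```bash
python3 inch.py '[[[-0.01,0,0.03,0,0,0,0.087],[-0.01,0,0.06,0,0,0,0.087],[-0.01,0,0.06,0,0,0,0.087],[-0.01,0,0.06,0,0,0,0.087],[-0.01,0,0.06,0,0,0,0.087],[-0.01,0,0.06,0,0,0,0.087]]]'
python3 - <<'E'
from h import *
delta([.432,-.0635,.022],-.006); delta([.47,-.0635,.022],-.006)
E
```

```text
t: 10.48
tcp_pos: [0.4322, -0.0623, 0.0698]
tool_rot: [0.001, 1.0, 0.0, 0.001]
wrist_force: [0.7, -0.8, 0.0]
width: 0.0807
grip_force: 0.0
row [ 0.0003 -0.0013  0.0478] [0.    0.003 0.003]
row [-0.0377 -0.0011  0.0479] [0.    0.003 0.003]
```

```bash
python3 inch.py '[[[0,-0.001,0.025,0,0,0.003,0.087],[0,-0.001,0.047,0,0,0.003,0.087],[-0.008,-0.001,0.047,0,0,0.003,0.087],[-0.016,-0.001,0.047,0,0,0.003,0.087],[-0.024,-0.001,0.047,0,0,0.003,0.087],[-0.032,-0.001,0.047,0,0,0.003,0.087],[-0.04,-0.001,0.047,0,0,0.003,0.087],[-0.048,-0.001,0.047,0,0,0.003,0.087],[-0.056,-0.001,0.047,0,0,0.003,0.087],[-0.06,-0.001,0.047,0,0,0.003,0.087]]]'
python3 m.py
python3 - <<'E'
from h import *
a=cv2.imread('pics/mt.png')[170:320,240:460];b=cv2.imread('pics/ms.png')[215:365,200:420]
cv2.imwrite('pics/c5.png',cv2.resize(np.vstack([a,b]),None,fx=2,fy=2))
E
```

```text
t: 11.32
tcp_pos: [0.4925, -0.0639, 0.0219]
tool_rot: [0.003, 1.0, -0.0, 0.001]
wrist_force: [-1.6, 0.3, 0.5]
width: 0.0871
grip_force: 0.8
lead yaw -0.03551533946813158 x at y=-.064 0.5882246098183385 n 58 58
L [0.5664 0.0115 0.05  ]
R [ 0.5646 -0.1391  0.05  ]
```

View pics/c5.png

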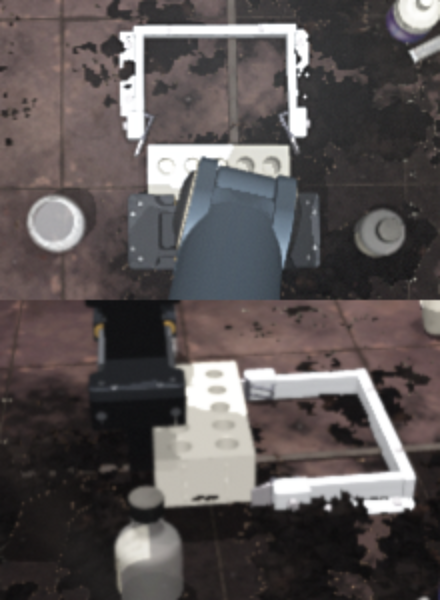

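The rack is square and centred between the lips: its leading edge spans crop cols 148–290 and the lips 138–297. I push on.

```bash
python3 inch.py '[[[-0.008,0,0,0,0,0,0.087],[-0.016,0,0,0,0,0,0.087],[-0.024,0,0,0,0,0,0.087],[-0.032,0,0,0,0,0,0.087],[-0.04,0,0,0,0,0,0.087],[-0.048,0,0,0,0,0,0.087],[-0.056,0,0,0,0,0,0.087],[-0.064,0,0,0,0,0,0.087]]]'
python3 inch.py '[[[-0.008,0,0,0,0,0,0.087],[-0.016,0,0,0,0,0,0.087],[-0.024,0,0,0,0,0,0.087],[-0.032,0,0,0,0,0,0.087],[-0.04,0,0,0,0,0,0.087]]]'
```

```text
t: 12.08
tcp_pos: [0.5554, -0.0643, 0.0213]
tool_rot: [0.003, 1.0, 0.0, -0.0]
wrist_force: [-2.4, 0.0, -0.5]
width: 0.0868
grip_force: 1.2
t: 12.5
tcp_pos: [0.5956, -0.0646, 0.0214]
tool_rot: [0.003, 1.0, 0.0, -0.0]
wrist_force: [-1.6, -0.7, -0.1]
width: 0.0867
grip_force: 1.1
```

```bash
python3 inch.py '[[[-0.006,0,0,0,0,0,0.087],[-0.012,0,0,0,0,0,0.087],[-0.018,0,0,0,0,0,0.087],[-0.021,0,0,0,0,0,0.087],[-0.021,0,0,0,0,0,0.087]]]'
python3 inch.py '[[[-0.002,0,0,0,0,0,0.087],[-0.004,0,0,0,0,0,0.087],[-0.004,0,0,0,0,0,0.087]]]'
python3 inch.py '[[[-0.002,0,0,0,0,0,0.087],[-0.003,0,0,0,0,0,0.087],[-0.003,0,0,0,0,0,0.087]]]'
```

```text
t: 12.92
tcp_pos: [0.6177, -0.0648, 0.0219]
tool_rot: [0.003, 1.0, -0.0, 0.001]
wrist_force: [-0.3, -0.5, 0.6]
width: 0.0873
grip_force: 0.0
t: 13.17
tcp_pos: [0.6191, -0.065, 0.0216]
tool_rot: [0.003, 1.0, 0.0, -0.001]
wrist_force: [-2.9, -0.4, 1.9]
width: 0.0869
grip_force: 1.7
t: 13.42
tcp_pos: [0.6191, -0.0651, 0.0212]
tool_rot: [0.003, 1.0, 0.0, -0.004]
wrist_force: [-8.5, -0.8, 6.6]
width: 0.0871
grip_force: 4.7
```

```bash
python3 inch.py '[[[-0.003,0,0,0,0,0,0.087],[-0.005,0,0,0,0,0,0.087],[-0.005,0,0,0,0,0,0.087]]]'
python3 inch.py '[[[0.01,0,0,0,0,0,0.087],[0.03,0,0,0,0,0,0.087],[0.06,0,0,0,0,0,0.087],[0.09,0,0,0,0,0,0.087],[0.12,0,-0.02,0,0,0,0.087],[0.15,0,-0.05,0,0,0,0.087],[0.18,0,-0.08,0,0,0,0.087],[0.2,0,-0.11,0,0,0,0.087],[0.2,0,-0.13,0,0,0,0.087]]]'
python3 m.py
python3 - <<'E'
from h import *
a=cv2.imread('pics/mt.png')[170:270,280:420];b=cv2.imread('pics/ms.png')[240:340,280:420]
cv2.imwrite('pics/c6.png',cv2.resize(np.vstack([a,b]),None,fx=3,fy=3,interpolation=cv2.INTER_CUBIC))
E
```

```text
t: 13.67
tcp_pos: [0.6192, -0.0653, 0.0205]
tool_rot: [0.002, 1.0, 0.001, -0.009]
wrist_force: [-18.2, -1.7, 13.7]
width: 0.0868
grip_force: 9.6
t: 14.42
tcp_pos: [0.4246, -0.0638, 0.1534]
tool_rot: [0.004, 1.0, 0.001, 0.001]
wrist_force: [0.5, 0.0, -1.5]
width: 0.0871
grip_force: 0.0
lead yaw -0.008386600835653617 x at y=-.064 0.712634035700947 n 68 68
L [0.6892 0.0125 0.05  ]
R [ 0.6877 -0.1617  0.05  ]
```

View pics/c6.png

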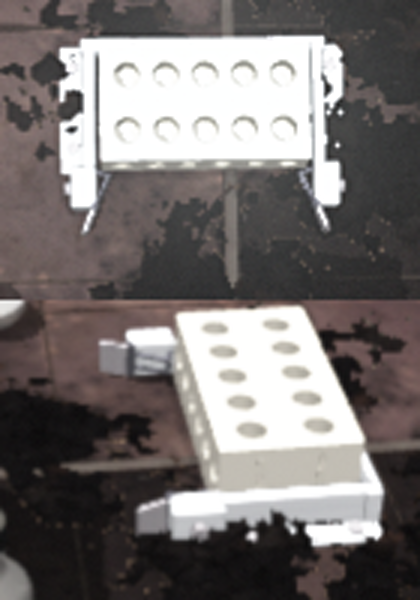

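The rack is home: its leading edge measures 0.7126 against the stop at 0.7115, with 18 N pressed against the stop. Both catches are out behind its rear edge, at crop (107,175) and (303,172). I compare the bottle and jar with the first picture, then hand in.

Run:
```python
from h import *
a=cv2.imread('pics/top0.png',0);b=cv2.imread('pics/mt.png',0)
ok=True
for (u,v) in((268,281),(430,287)):
    A=a[v-18:v+18,u-18:u+18]; B=b[v-24:v+24,u-24:u+24]
    r=cv2.minMaxLoc(cv2.matchTemplate(B,A,cv2.TM_CCOEFF_NORMED)); print(r[1],r[3]); ok&=abs(np.array(r[3])-6).max()<=1
if ok: print(ctrl.finish_job())
```

```text
0.9993046522140503 (6, 6)
0.994632363319397 (6, 6)
the job is handed in; nothing more can be done
None
```

The rack lies flat in the nest with its wide holes up, home against the back stop with both catches out behind it. The bottle and jar did not move, and I handed the job in at about 15 s of the 61 s allowed.

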